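# Shut and lock the filter-box hatch

## Task

The fresh filter is in the spray booth's filter box: swing its stiff hatch down shut, turning the wing head to line up its cross pin if the pin misses the keeper's slot, then press in the wing head and turn it a quarter turn clockwise until it springs up into its locked detent, and let go. Feel for the slot, the bottom and the stop rather than forcing the pin against its keeper, and leave the other things on the bench where they are.

Things in the scene. Friction and masses are not known exactly. Their poses are not given: they have to be found in the camera images.
- filter_box: Grey sheet-steel box screwed to the bench, 190 mm (x) by 150 mm (y) by 95 mm high, open on top, duct collar on its far face. Origin: centre of its underside. x points from the louvred front to the hinged back edge, y left along the hinge, z up. The hinge line runs along y at x = +92 mm, z = 95 mm; with the hatch shut the fastener's axis stands at x = -60 mm, y = 0.
- hatch (a joint): Angle (rad) of the grey hatch plate, 192 mm long from the hinge, 158 mm wide: 0 is shut, growing as it opens up and back. Stiff hinge: it stays where left; 1 to 2 N on its outer face at the fastener's distance moves it down. If the cross pin is not in line with the keeper's slot it lands on the keeper and the hatch stays 0.015 to 0.05 rad open.
- hatch_push (a point): Where to push the hatch: on its outer face, 55 mm to the left of the fastener's axis, 152 mm from the hinge line and 4 mm above it (turns with the hatch).
- stud (a joint): How far (m) the spring stud with the wing head is pressed into the hatch; 0 is up, stroke 0.0148. Spring 3.5 N, rising 0.6 N per mm. With the hatch shut the pin is under the keeper plate and can turn once 6.5 to 11.5 mm in (keeper height is not known closer); 1.5 mm deeper is a hard floor. In the locked detent the stud is back up at 1 to 6 mm; released short of it, it stays 6.5 to 11.5 mm in.
- stud_turn (a joint): Angle (rad) of the wing head about its axis, clockwise from above positive. At 0 the blade points along the box's x. The keeper's slot lies within 0.18 of 0, to be found by feel (the pin has 0.09 play either way). The detent is 1.57 clockwise of the slot with a hard stop 0.09 past its middle. It turns with slight friction, and not at all while the pin stands in the slot.
- wing_head: Black wing head and its steel cross pin. Origin on the axis at the hatch's underside (95 mm above the bench when shut, stud up); x along blade and pin, z out along the axis. Blade 42 mm long, 9 mm thick, from 29.5 to 55.5 mm above the origin, on a round hub 27 mm wide (20.5 to 30 mm). Pin 32 mm long, 5 mm thick, lower edges rounded, 6.5 mm below the origin.
- wing_grip (a point): Middle of the wing blade, 43.5 mm along the axis from the wing head's origin: grip here across the 9 mm thickness.
- keeper: Steel keeper for the cross pin, 40 mm square, in the box under the hatch at the fastener's axis. Origin: centre of its nominal top face, 91 mm above the bench; the slotted plate itself was fitted up to 2.5 mm higher or lower and turned up to 0.18 rad either way, which this pose does not show. More than 25 N of pin on keeper is too much.
- used_filter: Spent pleated filter in a cardboard frame, 100 x 120 x 28 mm, lying left of the box; origin under its centre. A bystander.
- cup: White plastic mixing cup, 77 mm wide and 68 mm high, upright to the right of the box; origin under its centre. A bystander.
- glue: White glue bottle, 60 mm wide and 205 mm high, upright to the right behind the cup; origin under its centre. A bystander.
- tape_roll: Roll of masking tape, 96 mm wide and 25 mm high, lying to the right of the box; origin under its centre. A bystander.

How it is judged (in metres and radians):
On the way, in this order (a step that is already met when the one before it is completed fails the run):
1. the hatch is shut right down, with the cross pin in the keeper's slot (hatch below 0.012 rad) (value of joint hatch below 0.012 rad), for 0.2 s.
2. the fastener is pressed in at least 6.3 mm and turned past 0.7 rad, its pin under the keeper plate (value of joint stud above 0.0063 m and value of joint stud_turn above 0.7 rad), for 0.1 s.
At the end, for the whole second after the job is handed in: The hatch is shut (below 0.012 rad) and the fastener locked: turned 1.2 to 1.95 rad clockwise and sprung back up into the keeper's detent (stud 0.5 to 6.2 mm in) (value of joint hatch below 0.012 rad and value of joint stud between 0.0005 and 0.0062 m and value of joint stud_turn between 1.2 and 1.95 rad); the robot touches nothing.
It fails at once if the cross pin is forced against the keeper with more than 25 N (contact force between wing_head and keeper above 25 N).
It fails at once if a bystander (spent filter, cup, glue bottle, tape) is moved more than 30 mm (distance of any of used_filter, cup, glue, tape_roll from where it was at the start of the episode above 0.03 m).
It also fails if it takes over 72 s, if anything falls off the work surface, if the arm or the gripper's body presses on something with over 40 N, if the wrist force passes 120 N, or if a joint passes its speed limit or range.

## Robot

A 6-joint arm with a two-finger parallel gripper is mounted at the origin on a cart in front of the work surface, level with it; the furniture and walls round the work are solid. World frame = base frame: x ahead of the robot, y to its left, z up, the work surface at z = 0. Lengths are in mm, angles in rad, forces in N, time in s.
With the tool pointing down it reaches from about 275 to 975 mm from the base axis. Payload 8.4 kg.
Tool frame: the origin (TCP) lies midway between the tips of the shut fingers; the grasp point (between the pads) lies 19 mm behind it (grip_point_offset is the distance from the TCP to the grasp point, in mm); z points along the fingers, y is the line along which they close (so a half turn about z gives the same grasp; the last joint's range is limited). The gripper opens to 92 mm and grips with 3 to 60 N. Pads are 20 mm wide; open, the fingers measure 128 mm over their backs; the gripper's body (75 mm by 189 mm) begins 69 mm behind the grasp point.
Start: joints at [1.122, 0.353, 1.633, -0, 1.155, -0.002], TCP at [270.05, 563.649, 184.183] pointing down, gripper open.
Joint ranges: [-2.63, 2.63], [-0.92, 2.1], [0.06, 2.66], [-1.3, 4.44], [0, 2.69], [-3.02, 3.02]. Speed limits (rad/s): [2.22, 2.22, 2.79, 3.14, 3.14, 3.14].

## Interface

Orientations are given as a unit quaternion [w, x, y, z].
In Python, from cell import get_obs, camera, calibration, finish_job, grip_point_offset gives the robot as it stands.
- The arm moves only by the shell command python3 -m handwheel 'ROWS' [OPENING] [FORCE]. ROWS is JSON, a list of rows, each an object with "dp": the shift along the world's x, y, z scaled (see below), a list of three; "twist": the turn about the world's z scaled (see below). A call has 1 to 8 rows; each row shifts and turns the commanded pose from where the row before left it; what a row does not reach is not made up. The controller multiplies each number of a shift by 25 mm and each number of a turn by pi/4 rad. A row lasts 1/10 s, in which the tool goes at most 50 mm and 8.59 degrees, less where a joint would pass 70% of its speed; a pose out of reach is approached as far as the arm can. A call with a number of a shift or a turn outside -1 to 1 is refused whole. A call with a gripper value outside its range is refused whole. OPENING is the opening, from 0 (shut) to 1 (fully open), set as the call begins (- or left out, the last holds). The fingers move at their own pace and stop on an object; FORCE is the grip in N (left out, the last holds). Time passes only in rows, so rows that do not move let the fingers close. It gives the time, the measured TCP pose, the force, the opening and the grip force at its end, in the units of the state.
- get_obs(): the state, without advancing time (a new reading comes with each control period).
- camera(name): name is "scene" or "side" or "wrist"; returns (picture, depth): 480x640x3 uint8, red, green, blue; 480x640 float32, mm along the optical axis (not along the pixel's ray), 0 where there is no reading.
- calibration(name): a dict with "fx", "fy", "cx", "cy" (pixels), "k1" (the pictures are not rectified: a ray, as slopes to the right and down, at radius r is drawn at 1 + k1 r^2 times it, then the intrinsics apply), "rvec" (rotation vector, rad) and "tvec" (3), from world to camera coordinates, as OpenCV has them. Camera axes: x right, y down, z forward; pixel columns grow to the right and rows downward; lengths in mm; the calibration is good to about 2 mm. A picture is of the moment at which its call begins: read the wrist's pose just before it. calibration takes no time and is no camera call; for the wrist camera it gives the pose at the moment of the call.
- finish_job(): hands the job in; it is judged then, once.
The state is a dict: "t": time; "qpos": joint angles; "dq": joint speeds; "effort": joint torques, N m; "eef_pos": TCP position; "tool_rot": TCP orientation; "wrist_force": force on the tool from outside, world axes, zero at the start; "moment": the same for the moment, N m; "finger_gap": finger opening in mm; "gripper_force": force on a finger pad.
Only numpy, scipy, OpenCV 4.12 (cv2) and the standard library are available. Lean on these libraries where they do the work, as an engineer would, in place of code of your own. Each camera call takes 0.05 s, during which the arm holds its last target. There are 200 camera calls.

## Working session

There is one attempt and no reset: what is moved stays moved. The work goes in short steps, Python scripts to look and compute and a shell command to move; the robot and the scene stay as the last step left them, time stands still between calls to the robot, and variables do not carry over. Pictures are saved under pics/ and viewed, at most 10 in all, crops included, and the job is handed in when it is done.

```bash
mkdir -p pics; cat > h.py <<'E'
import numpy as np, cv2
from cell import *
def P(c,u,v,d=None,z=None):
    K=np.array([[c['fx'],0,c['cx']],[0,c['fy'],c['cy']],[0,0,1.]])
    p=cv2.undistortPoints(np.array([[[u,v]]],float),K,np.array([c['k1'],0,0,0.]))[0,0]
    R=cv2.Rodrigues(np.array(c['rvec'],float))[0];t=np.array(c['tvec'],float).ravel()
    o=-R.T@t; r=R.T@np.array([p[0],p[1],1])
    if d is None: d=(z-o[2])/r[2]
    return o+r*d
E
python3 - <<'E'
from h import *
import pickle
o=get_obs();print(o, grip_point_offset)
for n in("scene","side"):
    c=calibration(n);a,d=camera(n);pickle.dump((c,a,d),open(n+'.pkl','wb'))
    cv2.imwrite(f'pics/{n}0.png',a[:,:,::-1])
    R=cv2.Rodrigues(np.array(c['rvec'],float))[0];print(n,-R.T@np.array(c['tvec']).ravel())
E
```

```text
{'t': 0.0, 'qpos': array([ 1.12162245e+00,  3.53639551e-01,  1.63416035e+00,  7.20518290e-07,
        1.15516977e+00, -2.42387666e-03]), 'dq': array([ 7.38285786e-04, -3.49005446e-04,  3.12649931e-04, -1.63346496e-03,
        1.51208670e-03, -8.86374558e-05]), 'effort': array([-2.25872468e-04, -5.93846869e+01, -3.34218550e+01,  6.96557737e-02,
        2.36066629e-02, -9.74216914e-05]), 'eef_pos': array([269.7992345 , 563.16201742, 183.45786754]), 'tool_rot': array([-1.54467671e-04,  2.21522119e-01,  9.75155104e-01, -6.70956456e-04]), 'wrist_force': array([-0.08155113,  0.83913063,  0.61903311]), 'moment': array([-0.01673918, -0.02912221,  0.03139146]), 'gripper_force': 0.0, 'finger_gap': 91.47588915862285} 18.700000000000003
scene [  43.05657727 -613.38895459  778.03596234]
side [472.32703644 497.67233999 747.37443155]
```

View pics/scene0.png

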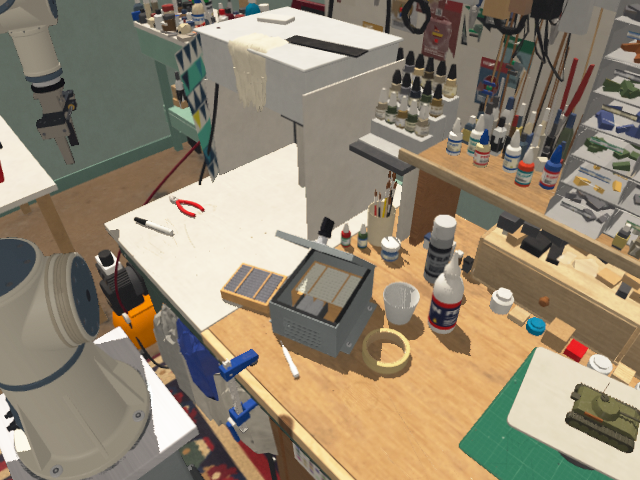

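View pics/side0.png

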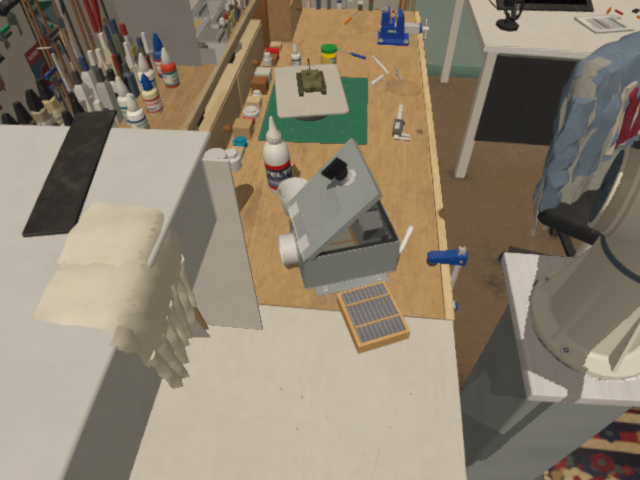

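The scene view shows the box around px (325,300) and the wing head at (327,228). The side view shows the hatch open, with the wing at (337,170). I'll zoom both.

```bash
python3 - <<'E'
from h import *
import pickle
ims=[]
for n,(x,y,w,h) in {"scene":(210,200,180,170),"side":(260,130,180,170)}.items():
    c,a,d=pickle.load(open(n+'.pkl','rb'))
    ims.append(cv2.resize(a[y:y+h,x:x+w,::-1],None,fx=2.2,fy=3.2 if 0 else 2.2,interpolation=cv2.INTER_CUBIC))
cv2.imwrite('pics/crop0.png',np.hstack(ims))
# side: plane of hatch, dark wing
c,a,d=pickle.load(open('side.pkl','rb'))
for u,v in [(352,143),(381,186),(303,252),(330,225),(350,200),(337,170),(330,172),(342,160),(345,178)]:
    print('side',u,v,P(c,u,v,d[v,u]).round(1),a[v,u])
c,a,d=pickle.load(open('scene.pkl','rb'))
for u,v in [(272,301),(333,349),(373,266),(335,300),(327,228),(279,235),(352,262),(390,300),(445,290)]:
    print('scene',u,v,P(c,u,v,d[v,u]).round(1),a[v,u])
E
```

```text
side 352 143 [ 488.8 -195.8  233.8] [138 137 127]
side 381 186 [ 416.2 -343.7    0.9] [176 139  90]
side 303 252 [565.  -36.1  99.5] [142 140 131]
side 330 225 [516.9 -55.5 156.9] [143 142 133]
side 350 200 [484.4 -80.3 197.5] [144 142 134]
side 337 170 [ 510.3 -112.1  236.8] [28 24 26]
side 330 172 [ 522.2 -108.9  234. ] [26 23 24]
side 342 160 [ 502.8 -122.5  251. ] [96 96 89]
side 345 178 [ 496.  -113.5  218.5] [103 100  94]
scene 272 301 [391.7 -85.7  92.6] [63 61 60]
scene 333 349 [ 433.  -218.1   26. ] [94 96 93]
scene 373 266 [ 595.6 -170.   112.8] [83 86 82]
scene 335 300 [ 503.5 -151.2   63. ] [145 141 126]
scene 327 228 [ 510.5 -120.3  233. ] [24 24 26]
scene 279 235 [435.4 -69.2 228.4] [139 142 136]
scene 352 262 [ 486.9 -209.1  220.5] [59 62 61]
scene 390 300 [ 615.3 -210.    24.5] [149 143 135]
scene 445 290 [ 637.1 -321.2  124.3] [186 177 164]
```

View pics/crop0.png

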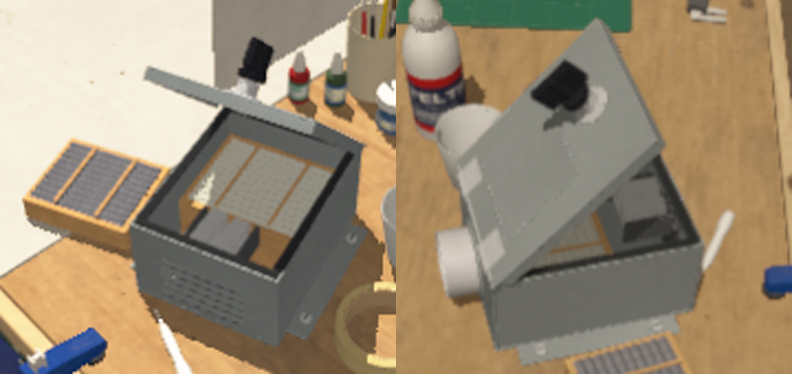

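Crop: hatch left free edge runs side px (381,196)-(354,139), hinge left end (306,259); the box rim corners are scene px (272,303), (336,325), (373,268). Next: the hatch plane and box frame.

```bash
python3 - <<'E'
from h import *
import pickle
c,a,d=pickle.load(open('side.pkl','rb'))
poly=np.array([[377,194],[354,144],[294,205],[308,254]])
m=np.zeros(d.shape,np.uint8);cv2.fillPoly(m,[poly],1)
hsv=cv2.cvtColor(a,cv2.COLOR_RGB2HSV)
vs,us=np.nonzero((m>0)&(a.min(2)>115)&(d>0))
pts=np.array([P(c,u,v,d[v,u]) for u,v in zip(us,vs)])
for _ in range(4):
    ce=np.median(pts,0) if _==0 else pts.mean(0);n=np.linalg.svd(pts-ce,full_matrices=False)[2][2];n*=np.sign(n[2]);r=(pts-ce)@n;print(len(pts),n.round(3),r.std());pts=pts[abs(r)<max(2*r.std(),1)]
print('angle',np.arccos(n[2]),'dir',np.degrees(np.arctan2(-n[1],-n[0])),'ce',ce)
R=cv2.Rodrigues(np.array(c['rvec'],float))[0];o=-R.T@np.array(c['tvec']).ravel()
def onp(u,v):
    q=P(c,u,v,1000);return o+(q-o)*(n@(ce-o))/(n@(q-o))
q=[onp(*x) for x in [(380.9,196),(353.6,139),(306,259.5),(289,205)]]
print(np.round(q,1)); L=lambda i,j:np.linalg.norm(q[i]-q[j]);print(L(0,1),L(0,2),L(1,3),L(2,3))
print('side rim FL',P(c,397.3,239,z=95))
# dark wing blob both views
for nme,box in (("side",(320,150,355,190)),("scene",(312,212,345,245))):
    c,a,d=pickle.load(open(nme+'.pkl','rb'));x0,y0,x1,y1=box
    mm=(a.max(2)<50)[y0:y1,x0:x1];v,u=np.nonzero(mm);
    pp=np.array([P(c,i+x0,j+y0,d[j+y0,i+x0]) for i,j in zip(u,v)]);print(nme,len(u),u.mean()+x0,v.mean()+y0,np.median(pp,0).round(1))
    h=(pp-ce)@n;print('height over outer face',np.percentile(h,[5,50,95]).round(1)); top=pp[h>np.percentile(h,95)-3]
    if len(top)>6:
        t=top.mean(0);s=np.linalg.svd(top-t,full_matrices=False);print('top',t.round(1),s[1].round(1),s[2][0].round(2))
c,a,d=pickle.load(open('scene.pkl','rb'))
F=[P(c,*x,z=95) for x in [(272,303.6),(336.4,325),(373.6,268)]];print(np.round(F,1),np.linalg.norm(F[0]-F[1]),np.linalg.norm(F[2]-F[1]),[np.degrees(np.arctan2(*(F[i]-F[j])[[1,0]])) for i,j in((0,1),(2,1))])
E
```

```text
3927 [0.68  0.251 0.689] 1.2645535768117382
3264 [0.679 0.247 0.691] 0.765841046214275
3153 [0.679 0.248 0.691] 0.6884184693984823
3075 [0.679 0.248 0.691] 0.6550346795229142
angle 0.8078587240659412 dir -159.96088528788172 ce [514.01147731 -97.19398121 174.71729868]
[[ 433.9  -52.6  237.5]
 [ 486.3 -201.1  239.2]
 [ 556.7  -15.7  103.5]
 [ 608.8 -154.5  102.1]]
157.56056654268366 185.4562408067724 189.6608254780605 148.27871659909405
side rim FL [390.23943375 -89.13206021  95.        ]
side 354 335.60169491525426 169.78531073446328 [ 512.  -112.1  235.8]
height over outer face [23.1 39.  51.8]
top [ 521.7 -103.4  252.1] [786.7  92.6  15.4] [ 0.07 -0.77 -0.64]
scene 187 326.3529411764706 227.40641711229947 [ 506.5 -121.1  235. ]
height over outer face [18.3 32.2 47.2]
top [ 517.7 -117.6  245.9] [62.7  7.4  7.1] [ 0.67  0.11 -0.73]
[[ 386.1  -92.9   95. ]
 [ 440.4 -219.2   95. ]
 [ 606.7 -163.2   95. ]] 137.40753533927992 175.49363354982896 [np.float64(113.24387902692756), np.float64(18.610467136967028)]
```

```bash
python3 - <<'E'
from h import *
import pickle
c,a,d=pickle.load(open('scene.pkl','rb'))
for u,v in [(306,150),(309,222),(304,100),(400,180)]: print(u,v,P(c,u,v,d[v,u]).round(0))
E
python3 -m handwheel '[{"dp":[0.2,-1,0.6],"twist":0.127},{"dp":[0.2,-1,0.6],"twist":0.127},{"dp":[0.2,-1,0.6],"twist":0.127},{"dp":[0.2,-1,0.6],"twist":0.127},{"dp":[0.2,-1,0.6],"twist":0.127},{"dp":[0.2,-1,0.6],"twist":0.127},{"dp":[0.2,-1,0.6],"twist":0.127},{"dp":[0.2,-1,0.6],"twist":0.127}]' 0 20
```

```text
306 150 [634.  77. 272.]
309 222 [634.  75.  70.]
304 100 [631.  74. 390.]
400 180 [1722.  603. -537.]
t: 0.9
eef_pos: [309.9, 362.4, 304.5]
tool_rot: [-0.0, -0.177, 0.984, -0.0]
wrist_force: [-0.6, 1.2, -0.6]
finger_gap: 29.9
gripper_force: 0.0
```

```bash
python3 -m handwheel '[{"dp":[0.2,-1,0]},{"dp":[0.2,-1,0]},{"dp":[0.2,-1,0]},{"dp":[0.2,-1,0]},{"dp":[0.4,-1,0]},{"dp":[0.4,-1,0]},{"dp":[0.4,-1,0]},{"dp":[0.4,-1,0]}]' && python3 -m handwheel '[{"dp":[0.4,-1,0]},{"dp":[0.4,-1,0]},{"dp":[0.4,-1,0]},{"dp":[0.4,-1,0]},{"dp":[0.5,-1,0]},{"dp":[0.5,-1,0]},{"dp":[0.6,-1,0]},{"dp":[0,0,0]}]'
python3 - <<'E'
from h import *
import pickle
c=calibration('wrist');a,d=camera('wrist');pickle.dump((c,a,d),open('w1.pkl','wb'));cv2.imwrite('pics/w1.png',a[:,:,::-1])
E
```

```text
invalid input at $[0]: expected keys dp, twist
```

View pics/w1.png

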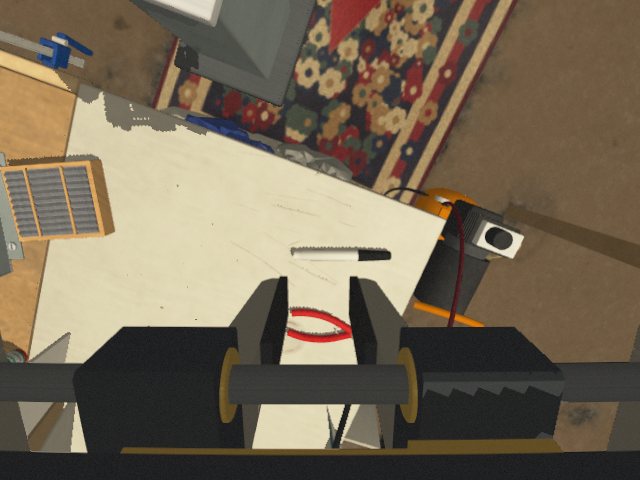

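The rows need a twist entry, so the arm has not moved. The wrist picture still shows the bench by the filter: the camera looks toward the robot side and the fingers are at (320,300).

```bash
python3 -m handwheel '[{"dp":[0.2,-1,0],"twist":0},{"dp":[0.2,-1,0],"twist":0},{"dp":[0.2,-1,0],"twist":0},{"dp":[0.2,-1,0],"twist":0},{"dp":[0.4,-1,0],"twist":0},{"dp":[0.4,-1,0],"twist":0},{"dp":[0.4,-1,0],"twist":0},{"dp":[0.4,-1,0],"twist":0}]' && python3 -m handwheel '[{"dp":[0.4,-1,0],"twist":0},{"dp":[0.4,-1,0],"twist":0},{"dp":[0.4,-1,0],"twist":0},{"dp":[0.4,-1,0],"twist":0},{"dp":[0.5,-1,0],"twist":0},{"dp":[0.5,-1,0],"twist":0},{"dp":[0.6,-1,0],"twist":0},{"dp":[0.6,-1,0],"twist":0}]'
```

```text
t: 1.75
eef_pos: [370.1, 162.6, 304.0]
tool_rot: [-0.0, -0.175, 0.985, -0.0]
wrist_force: [0.7, 0.7, -0.2]
finger_gap: 0.5
gripper_force: 0.0
t: 2.55
eef_pos: [465.4, -37.4, 304.0]
tool_rot: [-0.0, -0.174, 0.985, 0.0]
wrist_force: [0.3, 0.1, -0.8]
finger_gap: 0.7
gripper_force: 0.0
```

```bash
python3 -m handwheel '[{"dp":[0.1,-0.7,0],"twist":0},{"dp":[0,-0.6,-0.4],"twist":0},{"dp":[0,0,-0.8],"twist":0},{"dp":[0,0,-0.8],"twist":0},{"dp":[0,0,-0.6],"twist":0},{"dp":[0,0,-0.4],"twist":0},{"dp":[0,0,-0.2],"twist":0},{"dp":[0,0,0],"twist":0}]'
python3 - <<'E'
from math import *
for t in (.85,.8,.7,.6,.5,.4,.3,.2,.1,.05,0):
    x=92-152*cos(t)+4*sin(t);z=95+152*sin(t)+4*cos(t);c,s=cos(radians(20)),sin(radians(20))
    print(t,round(496+x*c-55*s,1),round(-119+x*s+55*c,1),round(z,1))
E
```

```text
t: 3.35
eef_pos: [467.3, -68.7, 223.8]
tool_rot: [-0.0, -0.175, 0.985, 0.0]
wrist_force: [-0.3, -0.3, -0.3]
finger_gap: 0.6
gripper_force: 0.0
0.85 472.2 -69.1 211.8
0.8 466.8 -71.1 206.8
0.7 456.8 -74.7 196.0
0.6 447.9 -78.0 184.1
0.5 440.1 -80.8 171.4
0.4 433.5 -83.2 157.9
0.3 428.3 -85.1 143.7
0.2 424.4 -86.5 129.1
0.1 421.9 -87.4 114.2
0.05 421.2 -87.7 106.6
0 420.8 -87.8 99.0
```

```bash
python3 -m handwheel '[{"dp":[0,0,-0.2],"twist":0},{"dp":[0,0,-0.2],"twist":0},{"dp":[-0.12,-0.05,-0.2],"twist":0},{"dp":[-0.12,-0.05,-0.2],"twist":0},{"dp":[-0.12,-0.05,-0.2],"twist":0},{"dp":[-0.12,-0.05,-0.2],"twist":0},{"dp":[-0.12,-0.05,-0.2],"twist":0},{"dp":[-0.12,-0.05,-0.2],"twist":0}]'
```

```text
t: 4.15
eef_pos: [449.3, -76.5, 183.9]
tool_rot: [0.0, -0.175, 0.985, -0.0]
wrist_force: [0.4, -0.3, 1.7]
finger_gap: 0.4
gripper_force: 0.6
```

```bash
python3 -m handwheel '[{"dp":[-0.13,-0.05,-0.2],"twist":0},{"dp":[-0.13,-0.05,-0.2],"twist":0},{"dp":[-0.12,-0.05,-0.2],"twist":0},{"dp":[-0.1,-0.04,-0.2],"twist":0},{"dp":[-0.1,-0.04,-0.2],"twist":0},{"dp":[-0.08,-0.03,-0.2],"twist":0},{"dp":[-0.08,-0.03,-0.2],"twist":0},{"dp":[-0.06,-0.02,-0.2],"twist":0}]' && python3 -m handwheel '[{"dp":[-0.06,-0.02,-0.2],"twist":0},{"dp":[-0.05,-0.02,-0.2],"twist":0},{"dp":[-0.04,-0.02,-0.2],"twist":0},{"dp":[-0.03,-0.01,-0.15],"twist":0},{"dp":[-0.02,0,-0.15],"twist":0},{"dp":[0,0,-0.1],"twist":0},{"dp":[0,0,0],"twist":0}]'
```

```text
t: 4.95
eef_pos: [429.3, -84.2, 143.7]
tool_rot: [-0.0, -0.175, 0.985, -0.0]
wrist_force: [-0.3, 0.3, 0.8]
finger_gap: 0.5
gripper_force: 0.5
t: 5.65
eef_pos: [424.4, -85.8, 118.8]
tool_rot: [-0.0, -0.175, 0.985, 0.0]
wrist_force: [-0.7, 0.4, -0.1]
finger_gap: 0.6
gripper_force: 0.0
```

```bash
python3 -m handwheel '[{"dp":[-0.02,0,-0.1],"twist":0},{"dp":[-0.02,0,-0.1],"twist":0},{"dp":[-0.02,0,-0.1],"twist":0},{"dp":[0,0,-0.05],"twist":0},{"dp":[0,0,0],"twist":0}]'
python3 - <<'E'
from h import *
import pickle
c=calibration('wrist');o=get_obs();R=cv2.Rodrigues(np.array(c['rvec'],float))[0];print(-R.T@np.array(c['tvec']).ravel()-o['eef_pos'],R[2])
c=calibration('side');a,d=camera('side');
cv2.imwrite('pics/s2.png',cv2.resize(a[120:300,260:440,::-1],None,fx=3,fy=3))
E
```

```text
t: 6.15
eef_pos: [422.9, -85.8, 110.2]
tool_rot: [-0.0, -0.175, 0.985, 0.0]
wrist_force: [-0.2, 0.7, 0.5]
finger_gap: 0.5
gripper_force: 0.0
[-67.57116643 -23.31755049 200.71310625] [ 0.23824184  0.08891019 -0.9671276 ]
```

View pics/s2.png

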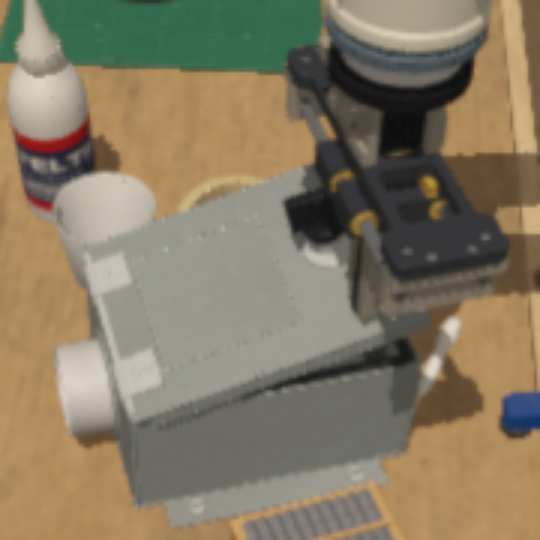

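The hatch (side crop) is nearly down, with the fingers just left of the wing. I'll go on in small steps and watch the force.

```bash
python3 -m handwheel '[{"dp":[0,0,-0.06],"twist":0},{"dp":[0,0,-0.06],"twist":0},{"dp":[0,0,0],"twist":0}]' && python3 -m handwheel '[{"dp":[0,0,-0.04],"twist":0},{"dp":[0,0,0],"twist":0}]' && python3 -m handwheel '[{"dp":[0,0,-0.04],"twist":0},{"dp":[0,0,0],"twist":0}]'
```

```text
t: 6.5
eef_pos: [423.0, -85.8, 107.3]
tool_rot: [-0.0, -0.175, 0.985, 0.0]
wrist_force: [-0.1, -0.0, 0.0]
finger_gap: 0.2
gripper_force: 0.1
t: 6.7
eef_pos: [423.0, -85.8, 106.4]
tool_rot: [-0.0, -0.175, 0.985, 0.0]
wrist_force: [-0.3, -0.4, 0.9]
finger_gap: 0.6
gripper_force: 0.2
t: 6.9
eef_pos: [423.0, -85.9, 105.3]
tool_rot: [-0.0, -0.175, 0.985, 0.0]
wrist_force: [0.5, -0.3, -0.3]
finger_gap: 0.3
gripper_force: 0.2
```

```bash
for i in 1 2 3; do :; done; python3 -m handwheel '[{"dp":[0,0,-0.04],"twist":0},{"dp":[0,0,0],"twist":0}]' && python3 -m handwheel '[{"dp":[0,0,-0.04],"twist":0},{"dp":[0,0,0],"twist":0}]'&& python3 -m handwheel '[{"dp":[0,0,-0.03],"twist":0},{"dp":[0,0,0],"twist":0}]'
```

```text
t: 7.1
eef_pos: [423.0, -85.9, 104.3]
tool_rot: [-0.0, -0.175, 0.985, -0.0]
wrist_force: [-0.1, -0.4, 0.7]
finger_gap: 0.7
gripper_force: 0.2
t: 7.3
eef_pos: [423.0, -85.8, 103.3]
tool_rot: [-0.0, -0.175, 0.985, 0.0]
wrist_force: [0.1, 0.1, 0.7]
finger_gap: 0.6
gripper_force: 0.2
t: 7.5
eef_pos: [423.0, -85.9, 102.6]
tool_rot: [-0.0, -0.175, 0.985, 0.0]
wrist_force: [-0.2, -0.3, -0.4]
finger_gap: 0.9
gripper_force: 0.2
```

```bash
python3 -m handwheel '[{"dp":[0,0,-0.03],"twist":0},{"dp":[0,0,0],"twist":0}]' && python3 -m handwheel '[{"dp":[0,0,-0.03],"twist":0},{"dp":[0,0,0],"twist":0}]'
```

```text
t: 7.7
eef_pos: [423.0, -85.8, 101.9]
tool_rot: [-0.0, -0.175, 0.985, 0.0]
wrist_force: [0.6, -0.1, 0.7]
finger_gap: 0.5
gripper_force: 0.2
t: 7.9
eef_pos: [423.0, -85.8, 101.1]
tool_rot: [-0.0, -0.175, 0.985, 0.0]
wrist_force: [-0.0, 0.8, 0.3]
finger_gap: 0.1
gripper_force: 0.2
```

```bash
python3 -m handwheel '[{"dp":[0,0,-0.03],"twist":0},{"dp":[0,0,0],"twist":0}]'
```

```text
t: 8.1
eef_pos: [423.0, -85.8, 100.4]
tool_rot: [-0.0, -0.175, 0.985, 0.0]
wrist_force: [0.4, -0.1, 0.3]
finger_gap: 0.3
gripper_force: 0.2
```

```bash
python3 -m handwheel '[{"dp":[0,0,-0.03],"twist":0},{"dp":[0,0,0],"twist":0}]' && python3 -m handwheel '[{"dp":[0,0,-0.02],"twist":0},{"dp":[0,0,0],"twist":0}]'
```

```text
t: 8.3
eef_pos: [423.0, -85.9, 99.6]
tool_rot: [-0.0, -0.175, 0.985, 0.0]
wrist_force: [0.3, 0.1, -0.2]
finger_gap: 0.5
gripper_force: 0.2
t: 8.5
eef_pos: [423.0, -85.9, 99.1]
tool_rot: [-0.0, -0.175, 0.985, -0.0]
wrist_force: [-0.9, -0.5, 0.9]
finger_gap: 0.8
gripper_force: 0.2
```

```bash
python3 -m handwheel '[{"dp":[0,0,-0.02],"twist":0},{"dp":[0,0,0],"twist":0}]'
```

```text
t: 8.7
eef_pos: [423.0, -85.8, 98.6]
tool_rot: [-0.0, -0.175, 0.985, -0.0]
wrist_force: [-0.1, 0.2, 0.7]
finger_gap: 0.4
gripper_force: 0.2
```

```bash
cat > hatch.py <<'E'
from h import *
import sys
def hatch(pr=True):
    c=calibration('side');a,d=camera('side')
    m=np.zeros(d.shape,np.uint8);cv2.fillPoly(m,[np.array([[300,200],[350,185],[350,232],[312,246]])],1)
    vs,us=np.nonzero((m>0)&(a.min(2)>100)&(d>0))
    p=np.array([P(c,u,v,d[v,u]) for u,v in zip(us,vs)])
    for _ in range(5):
        ce=p.mean(0);n=np.linalg.svd(p-ce,full_matrices=False)[2][2];n*=np.sign(n[2]);r=(p-ce)@n;p=p[abs(r)<max(2*r.std(),1)]
    print('n',n.round(4),'ang',n[:2]@[.94,.342],'ce',ce.round(1),len(p),r.std()); return a
if __name__=='__main__':
    a=hatch(); cv2.imwrite(sys.argv[1],cv2.resize(a[120:300,260:440,::-1],None,fx=3,fy=3))
E
python3 hatch.py pics/s3.png
```

```text
n [0.1749 0.0544 0.9831] ang 0.18298174848144566 ce [ 527.1 -125.1  112.6] 1909 0.8703643674608231
```

View pics/s3.png

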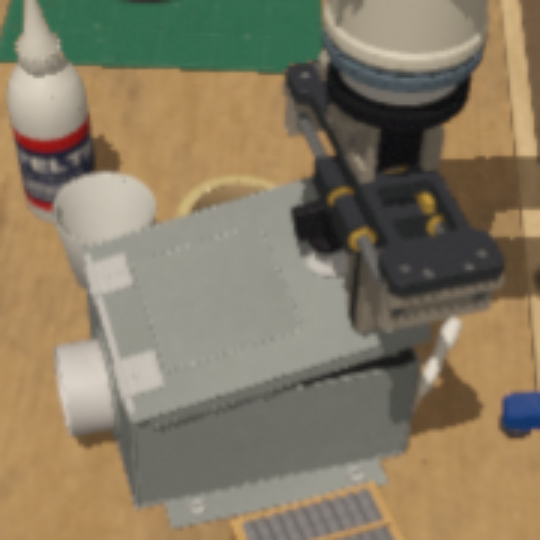

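Image: the hatch's left edge is still above the box rim at crop (380,345), and the finger tip is at crop (370,325). The plane fit says about 0.18 rad open. I'll check the finger tip and edge geometry.

```bash
python3 - <<'E'
from h import *
c=calibration('side');K=np.array([[c['fx'],0,c['cx']],[0,c['fy'],c['cy']],[0,0,1.]])
pr=lambda p:cv2.projectPoints(np.array([p],float),np.array(c['rvec'],float),np.array(c['tvec'],float),K,np.array([c['k1'],0,0,0.]))[0].ravel()
o=get_obs()['eef_pos'];
for p in (o,o+[0,0,27]): print(p,(pr(p)-[260,120])*3)
a,d=camera('side')
for x,y in [(340,360),(360,345),(300,375),(200,400),(140,410),(330,300),(250,300),(150,300),(310,255),(310,210),(360,300),(370,320),(400,340),(405,400)]:
    u,v=260+x//3,120+y//3;print((x,y),P(c,u,v,d[v,u]).round(1))
E
```

```text
[423.00892725 -85.8487048   98.64432793] [360.81817866 353.37647307]
[423.00892725 -85.8487048  125.64432793] [364.72911073 324.47279726]
(340, 360) [437.9 -59.1 121. ]
(360, 345) [425.8 -66.3 127.9]
(300, 375) [460.9 -52.7 111.7]
(200, 400) [521.6 -30.  108.9]
(140, 410) [558.5 -28.4  97.9]
(330, 300) [ 445.2 -103.   127.6]
(250, 300) [ 496.3 -108.5  116.9]
(150, 300) [ 561.  -114.   104.7]
(310, 255) [ 459.9 -142.   127.8]
(310, 210) [ 462.4 -133.7  174.4]
(360, 300) [429.  -70.9 162.5]
(370, 320) [422.3 -70.2 148.2]
(400, 340) [402.2 -72.6 129. ]
(405, 400) [390.8 -82.1  61.5]
```

```bash
python3 - <<'E'
from h import *
a,d=camera('scene');b,e=camera('wrist')
cv2.imwrite('pics/m4.png',np.hstack([cv2.resize(a[210:360,230:400,::-1],(453,400),interpolation=cv2.INTER_CUBIC),cv2.resize(b[120:480,100:420,::-1],(347,400))]))
E
```

```text
(no output)
```

View pics/m4.png

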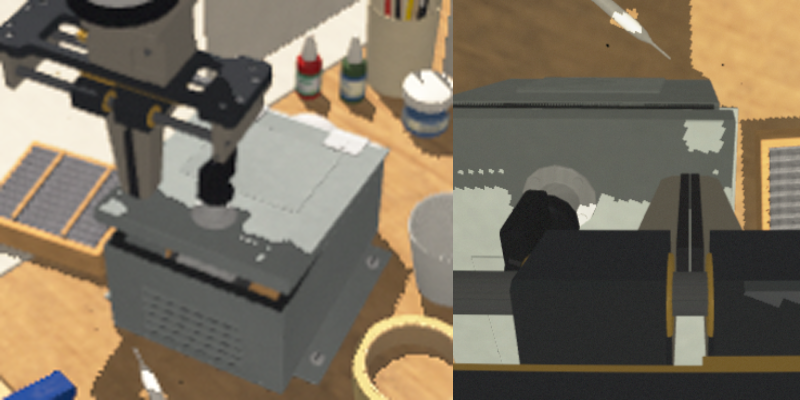

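```bash
python3 - <<'E'
from h import *
c=calibration('wrist');K=np.array([[c['fx'],0,c['cx']],[0,c['fy'],c['cy']],[0,0,1.]])
pr=lambda p:cv2.projectPoints(np.array([p],float),np.array(c['rvec'],float),np.array(c['tvec'],float),K,np.array([c['k1'],0,0,0.]))[0].ravel()
o=get_obs()['eef_pos'];f=np.array([-.94,-.342,0])*10
for k in (0,10,20,30): print(k,pr(o+[0,0,k]),pr(o+f+[0,0,k]))
b,d=camera('wrist')
for x,y in [(318,290),(318,284),(318,272),(300,272),(340,272),(280,270),(318,250),(318,220),(318,212),(250,230),(185,312),(170,320),(200,275)]:
    print((x,y),d[y,x],P(c,x,y,d[y,x]).round(1),b[y,x])
c=calibration('scene');a,d=camera('scene')
for x,y in [(275,290),(283,284),(290,280),(310,300),(320,313),(338,318),(338,322),(270,300),(335,290),(350,285),(372,266),(310,290)]:
    print('sc',(x,y),P(c,x,y,d[y,x]).round(1),a[y,x])
E
```

```text
0 [315.23612612 274.45362989] [315.24589566 257.71095129]
10 [315.12130008 280.62364239] [315.12994364 263.1533487 ]
20 [314.99503889 287.41020196] [315.00226438 269.14776862]
30 [314.85555278 294.91016104] [314.86099024 275.78239538]
(318, 290) 167.5016 [414.7 -87.3 142.8] [65 68 61]
(318, 284) 169.6781 [413.  -87.9 140.1] [71 71 66]
(318, 272) 178.47115 [410.7 -88.7 130.4] [95 97 90]
(300, 272) 180.13191 [414.3 -96.7 128.8] [ 98 100  91]
(340, 272) 180.15936 [407.6 -78.5 128.8] [96 99 89]
(280, 270) 178.75456 [ 416.3 -106.2  129.8] [ 99 102  93]
(318, 250) 174.30934 [400.1 -92.6 131.7] [184 189 170]
(318, 220) 178.13763 [388.  -97.  124.3] [84 87 78]
(318, 212) 207.26147 [389.3 -96.5  94.6] [91 93 87]
(250, 230) 170.89685 [ 401.6 -125.4  132.6] [ 97 100  92]
(185, 312) 151.33894 [ 436.  -137.4  160.2] [27 25 29]
(170, 320) 136.6789 [ 432.8 -139.   174.4] [28 27 28]
(200, 275) 178.10498 [ 431.5 -141.5  131. ] [135 133 122]
sc (275, 290) [393.6 -97.7 132.1] [123 124 120]
sc (283, 284) [416.5 -93.9 129.6] [93 90 82]
sc (290, 280) [437.4 -89.8 123.2] [179 184 176]
sc (310, 300) [ 427.2 -160.9  128.5] [90 92 89]
sc (320, 313) [ 423.2 -192.7  120.9] [89 89 86]
sc (338, 318) [ 436.9 -226.5  124.4] [89 91 87]
sc (338, 322) [ 445.4 -218.3   98.8] [41 41 41]
sc (270, 300) [389.7 -81.9  94.1] [112  97  81]
sc (335, 290) [ 484.6 -169.8  120.9] [181 185 176]
sc (350, 285) [ 519.1 -177.3  115.9] [183 186 178]
sc (372, 266) [ 605.5 -159.3   99.1] [182 186 178]
sc (310, 290) [ 441.2 -145.5  133.9] [133 131 127]
```

```bash
python3 -m handwheel '[{"dp":[0,0,0.1],"twist":0},{"dp":[0,0,0.2],"twist":0},{"dp":[0,0,0.2],"twist":0},{"dp":[0,0,0.2],"twist":0}]' && python3 hatch.py pics/x.png;  python3 -m handwheel '[{"dp":[0,0,0.3],"twist":0},{"dp":[0,0,0.4],"twist":0},{"dp":[0,0,0.4],"twist":0},{"dp":[0,0,0],"twist":0}]' && python3 hatch.py pics/x.png
python3 - <<'E'
from h import *
c=calibration('wrist');b,d=camera('wrist');print(get_obs()['eef_pos'])
for x,y in [(318,290),(318,272),(318,262),(318,255),(318,250),(280,250),(318,230),(250,230)]:
    print((x,y),d[y,x],P(c,x,y,d[y,x]).round(1),b[y,x])
E
```

```text
t: 9.4
eef_pos: [423.2, -85.9, 116.8]
tool_rot: [0.0, -0.175, 0.985, -0.0]
wrist_force: [0.1, -0.5, -0.0]
finger_gap: 0.2
gripper_force: 0.0
n [0.1737 0.0553 0.9832] ang 0.18224231403406252 ce [ 527.2 -125.2  112.6] 1943 0.8828876364597174
t: 9.85
eef_pos: [424.2, -86.1, 145.4]
tool_rot: [0.001, -0.175, 0.985, -0.001]
wrist_force: [-1.0, 0.1, 0.5]
finger_gap: -0.0
gripper_force: 0.0
n [0.1744 0.0548 0.9831] ang 0.18270156142025343 ce [ 527.3 -125.   112.6] 1945 0.9088809809632664
[423.278873   -85.88431296 144.04644988]
(318, 290) 165.55063 [414.6 -87.6 190.6] [101 105  94]
(318, 272) 231.46938 [427.9 -82.8 126.1] [171 174 158]
(318, 262) 228.53703 [421.4 -85.2 127.3] [173 178 158]
(318, 255) 226.11412 [416.8 -86.8 128.5] [175 179 164]
(318, 250) 224.80748 [413.7 -88.  129. ] [173 176 161]
(280, 250) 225.47055 [ 421.9 -109.6  128.4] [88 88 80]
(318, 230) 219.68355 [401.7 -92.4 130.9] [90 92 86]
(250, 230) 220.31422 [ 415.7 -130.3  130.3] [93 93 85]
```

```bash
python3 - <<'E'
from h import *
o=get_obs()['eef_pos']
for n in('side','scene','wrist'):
    c=calibration(n);K=np.array([[c['fx'],0,c['cx']],[0,c['fy'],c['cy']],[0,0,1.]])
    pr=lambda p:cv2.projectPoints(np.array([p],float),np.array(c['rvec'],float),np.array(c['tvec'],float),K,np.array([c['k1'],0,0,0.]))[0].ravel()
    a,d=camera(n); q=[]
    for v in range(0,480):
        for u in range(0,640):
            if d[v,u]>0 and abs(u-pr(o+[0,0,30])[0])<60 and abs(v-pr(o+[0,0,30])[1])<60:
                p=P(c,u,v,d[v,u])-o; x=p[:2]@[.94,.342]; y=p[:2]@[-.342,.94]
                if abs(x)<14 and abs(y)<22: q.append(p[2])
    h,e=np.histogram(q,np.arange(-30,85,5));print(n,list(zip(e[:-1].astype(int),h)))
E
```

```text
side [(np.int64(-30), np.int64(18)), (np.int64(-25), np.int64(26)), (np.int64(-20), np.int64(224)), (np.int64(-15), np.int64(54)), (np.int64(-10), np.int64(0)), (np.int64(-5), np.int64(0)), (np.int64(0), np.int64(0)), (np.int64(5), np.int64(0)), (np.int64(10), np.int64(0)), (np.int64(15), np.int64(0)), (np.int64(20), np.int64(0)), (np.int64(25), np.int64(0)), (np.int64(30), np.int64(7)), (np.int64(35), np.int64(26)), (np.int64(40), np.int64(26)), (np.int64(45), np.int64(20)), (np.int64(50), np.int64(25)), (np.int64(55), np.int64(25)), (np.int64(60), np.int64(23)), (np.int64(65), np.int64(30)), (np.int64(70), np.int64(24)), (np.int64(75), np.int64(30))]
scene [(np.int64(-30), np.int64(0)), (np.int64(-25), np.int64(22)), (np.int64(-20), np.int64(148)), (np.int64(-15), np.int64(11)), (np.int64(-10), np.int64(0)), (np.int64(-5), np.int64(0)), (np.int64(0), np.int64(0)), (np.int64(5), np.int64(0)), (np.int64(10), np.int64(0)), (np.int64(15), np.int64(0)), (np.int64(20), np.int64(0)), (np.int64(25), np.int64(3)), (np.int64(30), np.int64(19)), (np.int64(35), np.int64(30)), (np.int64(40), np
[... 196 characters left out ...]
.int64(75), np.int64(44))]
wrist [(np.int64(-30), np.int64(0)), (np.int64(-25), np.int64(11)), (np.int64(-20), np.int64(2024)), (np.int64(-15), np.int64(337)), (np.int64(-10), np.int64(0)), (np.int64(-5), np.int64(0)), (np.int64(0), np.int64(0)), (np.int64(5), np.int64(0)), (np.int64(10), np.int64(0)), (np.int64(15), np.int64(0)), (np.int64(20), np.int64(0)), (np.int64(25), np.int64(6)), (np.int64(30), np.int64(143)), (np.int64(35), np.int64(203)), (np.int64(40), np.int64(243)), (np.int64(45), np.int64(312)), (np.int64(50), np.int64(278)), (np.int64(55), np.int64(306)), (np.int64(60), np.int64(353)), (np.int64(65), np.int64(403)), (np.int64(70), np.int64(470)), (np.int64(75), np.int64(531))]
```

All three cameras put the real fingertips about 29 mm above the reported TCP, so the fingers never reached the hatch down here. I'll push on with that offset.

```bash
python3 -m handwheel '[{"dp":[0,0,-0.5],"twist":0},{"dp":[0,0,-0.5],"twist":0},{"dp":[0,0,-0.4],"twist":0},{"dp":[0,0,-0.2],"twist":0},{"dp":[0,0,-0.2],"twist":0},{"dp":[0,0,0],"twist":0}]' && python3 -m handwheel '[{"dp":[0,0,-0.08],"twist":0},{"dp":[0,0,-0.08],"twist":0},{"dp":[0,0,-0.08],"twist":0},{"dp":[0,0,-0.08],"twist":0}]'&& python3 -m handwheel '[{"dp":[0,0,-0.08],"twist":0},{"dp":[0,0,-0.08],"twist":0},{"dp":[0,0,-0.08],"twist":0},{"dp":[0,0,0],"twist":0}]'
```

```text
t: 10.7
eef_pos: [422.8, -85.8, 98.2]
tool_rot: [-0.0, -0.175, 0.985, 0.0]
wrist_force: [0.3, 0.5, 0.3]
finger_gap: 0.1
gripper_force: 0.0
t: 11.1
eef_pos: [423.2, -85.9, 90.7]
tool_rot: [0.0, -0.175, 0.985, -0.0]
wrist_force: [-0.9, -0.6, 0.5]
finger_gap: 0.5
gripper_force: 0.4
t: 11.5
eef_pos: [422.9, -85.8, 84.4]
tool_rot: [-0.0, -0.175, 0.985, 0.0]
wrist_force: [0.5, -0.3, 0.2]
finger_gap: 0.4
gripper_force: 0.0
```

```bash
python3 hatch.py pics/x.png
```

```text
n [0.0918 0.0251 0.9955] ang 0.09482242169765467 ce [ 527.8 -129.   106.6] 1924 0.9252074929548615
```

```bash
python3 -m handwheel '[{"dp":[0,0,-0.06],"twist":0},{"dp":[0,0,-0.06],"twist":0},{"dp":[0,0,-0.06],"twist":0},{"dp":[0,0,0],"twist":0}]' && python3 -m handwheel '[{"dp":[0,0,-0.04],"twist":0},{"dp":[0,0,0],"twist":0}]'
```

```text
t: 11.95
eef_pos: [423.0, -85.8, 80.0]
tool_rot: [-0.0, -0.175, 0.985, 0.0]
wrist_force: [-0.2, 0.0, 1.1]
finger_gap: 0.6
gripper_force: 0.0
t: 12.15
eef_pos: [423.0, -85.9, 79.1]
tool_rot: [-0.0, -0.175, 0.985, 0.0]
wrist_force: [1.1, 0.2, -0.2]
finger_gap: 0.1
gripper_force: 0.0
```

```bash
python3 -m handwheel '[{"dp":[0,0,-0.03],"twist":0},{"dp":[0,0,0],"twist":0}]' 
```

```text
t: 12.35
eef_pos: [423.0, -85.9, 78.4]
tool_rot: [-0.0, -0.175, 0.985, -0.0]
wrist_force: [0.0, 0.0, 0.5]
finger_gap: 0.3
gripper_force: 0.1
```

```bash
python3 -m handwheel '[{"dp":[0,0,-0.03],"twist":0},{"dp":[0,0,0],"twist":0}]' 
```

```text
t: 12.55
eef_pos: [423.0, -85.9, 77.6]
tool_rot: [-0.0, -0.175, 0.985, -0.0]
wrist_force: [0.5, 0.3, 0.4]
finger_gap: 0.4
gripper_force: 0.1
```

```bash
python3 -m handwheel '[{"dp":[0,0,-0.03],"twist":0},{"dp":[0,0,0],"twist":0}]' 
```

```text
t: 12.75
eef_pos: [423.0, -85.9, 76.9]
tool_rot: [-0.0, -0.175, 0.985, -0.0]
wrist_force: [-0.4, -0.7, 0.4]
finger_gap: 0.1
gripper_force: 0.1
```

```bash
python3 -m handwheel '[{"dp":[0,0,-0.03],"twist":0},{"dp":[0,0,0],"twist":0}]' 
```

```text
t: 12.95
eef_pos: [423.1, -85.8, 76.1]
tool_rot: [-0.0, -0.175, 0.985, -0.0]
wrist_force: [0.1, 0.4, 0.1]
finger_gap: 0.5
gripper_force: 0.1
```

```bash
python3 -m handwheel '[{"dp":[0,0,-0.03],"twist":0},{"dp":[0,0,0],"twist":0}]' 
```

```text
t: 13.15
eef_pos: [423.0, -85.8, 75.3]
tool_rot: [-0.0, -0.175, 0.985, 0.0]
wrist_force: [-1.3, 1.0, -0.6]
finger_gap: 0.6
gripper_force: 0.1
```

```bash
python3 -m handwheel '[{"dp":[0,0,-0.03],"twist":0},{"dp":[0,0,0],"twist":0}]' 
```

```text
t: 13.35
eef_pos: [423.0, -85.9, 74.6]
tool_rot: [-0.0, -0.175, 0.985, -0.0]
wrist_force: [-0.7, 0.2, 0.2]
finger_gap: 0.4
gripper_force: 0.1
```

```bash
python3 -m handwheel '[{"dp":[0,0,-0.03],"twist":0},{"dp":[0,0,0],"twist":0}]' 
```

```text
t: 13.55
eef_pos: [423.0, -85.8, 73.9]
tool_rot: [-0.0, -0.175, 0.985, 0.0]
wrist_force: [-0.0, -0.2, -1.1]
finger_gap: 0.5
gripper_force: 0.0
```

```bash
python3 -m handwheel '[{"dp":[0,0,-0.03],"twist":0},{"dp":[0,0,0],"twist":0}]' ; python3 hatch.py pics/x.png
```

```text
t: 13.75
eef_pos: [423.0, -85.8, 73.1]
tool_rot: [-0.0, -0.175, 0.985, 0.0]
wrist_force: [0.3, 0.4, 0.1]
finger_gap: 0.7
gripper_force: 0.0
n [0.0278 0.0011 0.9996] ang 0.02651494468342051 ce [ 528.6 -129.8  102. ] 1850 0.9408392141797836
```

```bash
python3 -m handwheel '[{"dp":[0,0,-0.03],"twist":0},{"dp":[0,0,0],"twist":0}]' 
```

```text
t: 14.0
eef_pos: [423.1, -85.9, 72.4]
tool_rot: [-0.0, -0.175, 0.985, -0.0]
wrist_force: [-0.6, -0.1, 0.1]
finger_gap: 0.5
gripper_force: 0.0
```

```bash
python3 -m handwheel '[{"dp":[0,0,-0.03],"twist":0},{"dp":[0,0,0],"twist":0}]' 
```

```text
t: 14.2
eef_pos: [423.1, -85.9, 71.6]
tool_rot: [-0.0, -0.175, 0.985, 0.0]
wrist_force: [-0.4, -0.3, 0.0]
finger_gap: 0.4
gripper_force: 0.0
```

```bash
python3 -m handwheel '[{"dp":[0,0,-0.03],"twist":0},{"dp":[0,0,0],"twist":0}]' ; python3 hatch.py pics/x.png
```

```text
t: 14.4
eef_pos: [423.0, -85.9, 70.9]
tool_rot: [-0.0, -0.175, 0.985, 0.0]
wrist_force: [0.6, -0.2, 0.4]
finger_gap: 0.3
gripper_force: 0.0
n [ 0.0174 -0.0036  0.9998] ang 0.015145427292623451 ce [ 528.6 -130.7  101.1] 1848 0.9705885424796452
```

```bash
python3 -m handwheel '[{"dp":[0,0,-0.03],"twist":0},{"dp":[0,0,0],"twist":0}]' 
```

```text
t: 14.65
eef_pos: [423.1, -85.9, 70.1]
tool_rot: [0.0, -0.175, 0.985, 0.0]
wrist_force: [1.2, -0.3, -0.2]
finger_gap: 0.4
gripper_force: 0.0
```

```bash
python3 -m handwheel '[{"dp":[0,0,-0.03],"twist":0},{"dp":[0,0,0],"twist":0}]' 
```

```text
t: 14.85
eef_pos: [423.1, -85.8, 69.4]
tool_rot: [0.0, -0.175, 0.985, 0.0]
wrist_force: [0.7, -0.1, 1.3]
finger_gap: 0.4
gripper_force: 0.0
```

```bash
python3 -m handwheel '[{"dp":[0,0,-0.03],"twist":0},{"dp":[0,0,0],"twist":0}]' ; python3 hatch.py pics/x.png
```

```text
t: 15.05
eef_pos: [423.1, -85.8, 68.9]
tool_rot: [-0.0, -0.175, 0.985, 0.0]
wrist_force: [-1.7, 0.5, 5.9]
finger_gap: 0.4
gripper_force: 2.7
n [ 0.0044 -0.0072  1.    ] ang 0.0017082335463682065 ce [ 528.7 -130.7  100.3] 1850 1.015587757746779
```

The stop is felt at z 68.9 and the plane fit reads about 0.002 rad: probably shut. Next I'll lift and look at the wing with the wrist camera.

```bash
python3 -m handwheel '[{"dp":[0,0,0],"twist":0},{"dp":[0,0,0.4],"twist":0},{"dp":[0,0,0.9],"twist":0},{"dp":[0,0,1],"twist":0},{"dp":[0,0,1],"twist":0},{"dp":[0.6,-0.2,1],"twist":0},{"dp":[1,-0.7,0],"twist":0},{"dp":[0.8,-0.6,0],"twist":0}]' 1 20 && python3 -m handwheel '[{"dp":[0,0,0],"twist":0}]'
cat > wing.py <<'E'
from h import *
import sys
def wing():
    c=calibration('wrist');o=get_obs();b,d=camera('wrist')
    q=[];uv=[]
    for v,u in zip(*np.nonzero((b.max(2)<60)&(d>0))):
        p=P(c,u,v,d[v,u]); 
        if 135<p[2]<165 and np.hypot(p[0]-440,p[1]+139)<45: q.append(p);uv.append((u,v))
    q=np.array(q);uv=np.array(uv);print('n',len(q))
    zt=np.percentile(q[:,2],90);m=q[:,2]>zt-3;T=q[m]
    r=cv2.minAreaRect(T[:,:2].astype(np.float32));bx=cv2.boxPoints(r)
    e=[bx[1]-bx[0],bx[2]-bx[1]];L=max(e,key=np.linalg.norm);an=np.degrees(np.arctan2(L[1],L[0]));an=(an+90)%180-90
    pc=np.degrees(np.arctan2(*np.linalg.svd(T[:,:2]-T[:,:2].mean(0))[2][0][::-1])) if len(T)<5000 else None
    print('top z',zt,'centre',r[0],'size',r[1],'angle',an,pc,'eef',o['eef_pos'],len(T),uv.mean(0))
    return b
if __name__=='__main__': cv2.imwrite(sys.argv[1],wing()[:,:,::-1])
E
python3 wing.py pics/w5.png; python3 hatch.py pics/x.png
```

```text
t: 15.9
eef_pos: [484.8, -124.0, 178.1]
tool_rot: [0.001, -0.175, 0.985, -0.001]
wrist_force: [-0.5, 0.5, 0.2]
finger_gap: 62.0
gripper_force: 0.0
t: 16.0
eef_pos: [485.4, -124.8, 177.1]
tool_rot: [0.001, -0.174, 0.985, -0.001]
wrist_force: [-1.1, -0.1, 0.1]
finger_gap: 70.2
gripper_force: 0.0
n 1022
top z 151.33659327294853 centre (441.6836242675781, -140.81561279296875) size (41.3106575012207, 11.524076461791992) angle 12.06871 17.12364767530782 eef [ 485.4015158  -124.75659125  177.10641459] 984 [315.51565558 186.05479452]
n [ 0.0036 -0.0084  1.    ] ang 0.0005483466091132147 ce [ 528.9 -131.3  100.2] 1834 0.9802959892729382
```

View pics/w5.png

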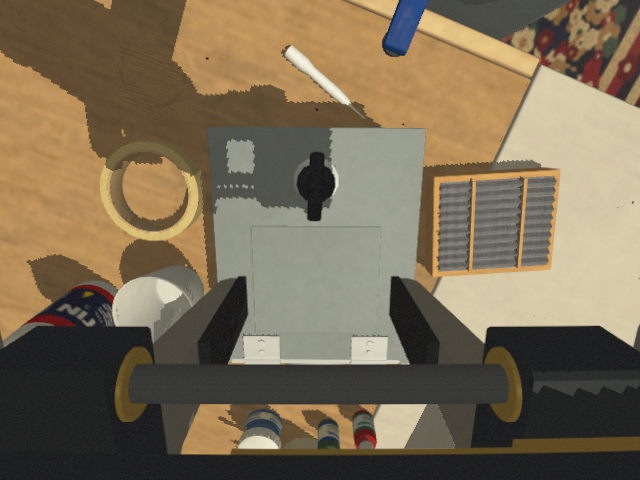

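The wrist view shows the hatch flat, the wing at (316,186) with its top at z 151, and the blade about 3° clockwise of the box x. Height and centre match the shut state, so I'll go and grip it.

```bash
python3 -m handwheel '[{"dp":[-0.6,-0.2,0],"twist":-0.05},{"dp":[-0.6,-0.22,0],"twist":0},{"dp":[-0.56,-0.2,0],"twist":0},{"dp":[0,0,-0.8],"twist":0},{"dp":[0,0,-0.8],"twist":0},{"dp":[0,0,-0.8],"twist":0},{"dp":[0,0,-0.5],"twist":0},{"dp":[0,0,0],"twist":0}]' 1 20
```

```text
t: 16.9
eef_pos: [437.1, -138.6, 102.5]
tool_rot: [-0.001, -0.155, 0.988, 0.001]
wrist_force: [-0.7, -0.5, 0.5]
finger_gap: 92.1
gripper_force: 0.0
```

```bash
python3 wing.py pics/w6.png
```

```text
n 2762
top z 156.4185222705373 centre (450.5382995605469, -180.9479522705078) size (20.767303466796875, 1.0356321334838867) angle 17.734077 17.624977269720986 eef [ 437.0765995  -138.62747678  102.54529444] 370 [279.70311369 309.84685011]
```

```bash
sed -i 's/<45: q/<27: q/' wing.py; python3 wing.py pics/w6.png
```

```text
n 1920
top z 151.26767854038107 centre (441.1532897949219, -140.98052978515625) size (41.52136993408203, 11.750186920166016) angle 11.849319 16.51375898842057 eef [ 438.05336575 -138.84366464  103.51718724] 1650 [308.17447917 306.828125  ]
```

```bash
python3 -m handwheel '[{"dp":[0.15,-0.09,-0.17],"twist":-0.02},{"dp":[0,0,0],"twist":0},{"dp":[0,0,0],"twist":0}]' && python3 -m handwheel '[{"dp":[0,0,0],"twist":0},{"dp":[0,0,0],"twist":0},{"dp":[0,0,0],"twist":0},{"dp":[0,0,0],"twist":0},{"dp":[0,0,0],"twist":0},{"dp":[0,0,0],"twist":0},{"dp":[0,0,0],"twist":0},{"dp":[0,0,0],"twist":0}]' 0 10 && python3 -m handwheel '[{"dp":[0,0,0],"twist":0},{"dp":[0,0,0],"twist":0},{"dp":[0,0,0],"twist":0},{"dp":[0,0,0],"twist":0}]'
```

```text
t: 17.3
eef_pos: [443.2, -141.2, 99.7]
tool_rot: [0.0, -0.148, 0.989, -0.0]
wrist_force: [0.5, -0.2, -0.8]
finger_gap: 92.0
gripper_force: 0.0
t: 18.1
eef_pos: [442.8, -141.1, 99.4]
tool_rot: [0.0, -0.148, 0.989, -0.0]
wrist_force: [-0.2, 0.7, -0.3]
finger_gap: 29.9
gripper_force: 0.0
t: 18.5
eef_pos: [443.2, -141.9, 99.5]
tool_rot: [0.0, -0.148, 0.989, -0.001]
wrist_force: [0.4, -4.9, -1.9]
finger_gap: 9.4
gripper_force: 10.0
```

```bash
python3 -m handwheel '[{"dp":[-0.05,-0.03,0],"twist":0},{"dp":[0,0,0],"twist":0},{"dp":[0,0,0],"twist":0}]' - 10; python3 -c "
from h import *;print(get_obs()['moment'],get_obs()['wrist_force'])"
```

```text
t: 18.8
eef_pos: [442.8, -142.2, 99.6]
tool_rot: [0.001, -0.147, 0.989, -0.0]
wrist_force: [5.0, -2.1, -4.9]
finger_gap: 8.7
gripper_force: 10.0
[-0.47791953 -0.96863846  0.00350491] [ 5.04635043 -2.13345212 -4.90717329]
```

```bash
python3 -m handwheel '[{"dp":[0.05,0,0],"twist":0},{"dp":[0,0,0],"twist":0}]' - 30 && python3 -m handwheel '[{"dp":[0,0,-0.06],"twist":0},{"dp":[0,0,-0.04],"twist":0},{"dp":[0,0,0],"twist":0}]'; python3 -c "
from h import *;print(get_obs()['moment'],get_obs()['wrist_force'])"
```

```text
t: 19.0
eef_pos: [442.9, -142.0, 99.5]
tool_rot: [0.0, -0.148, 0.989, -0.0]
wrist_force: [0.8, -3.6, -1.3]
finger_gap: 8.5
gripper_force: 30.0
t: 19.3
eef_pos: [443.0, -142.0, 97.1]
tool_rot: [0.0, -0.148, 0.989, -0.0]
wrist_force: [-0.2, -3.4, 4.8]
finger_gap: 8.9
gripper_force: 30.0
[-0.69484184  0.00801398 -0.00820093] [-0.1547419  -3.44750299  4.79255123]
```

Force matches the spring at about 2.4 mm in. I'll keep pressing in small steps.

```bash
python3 -m handwheel '[{"dp":[0,0,-0.05],"twist":0},{"dp":[0,0,-0.05],"twist":0},{"dp":[0,0,0],"twist":0}]'
```

```text
t: 19.6
eef_pos: [443.0, -142.0, 94.6]
tool_rot: [0.0, -0.148, 0.989, -0.0]
wrist_force: [0.7, -3.7, 5.6]
finger_gap: 9.0
gripper_force: 30.0
```

```bash
python3 -m handwheel '[{"dp":[0,0,-0.04],"twist":0},{"dp":[0,0,-0.03],"twist":0},{"dp":[0,0,0],"twist":0}]'
```

```text
t: 19.9
eef_pos: [443.0, -142.0, 92.9]
tool_rot: [0.0, -0.148, 0.989, -0.0]
wrist_force: [-1.2, -3.6, 6.3]
finger_gap: 8.6
gripper_force: 30.0
```

```bash
python3 -m handwheel '[{"dp":[0,0,-0.03],"twist":0},{"dp":[0,0,0],"twist":0}]'
```

```text
t: 20.1
eef_pos: [443.0, -142.0, 92.2]
tool_rot: [0.0, -0.148, 0.989, -0.0]
wrist_force: [-0.4, -4.3, 7.2]
finger_gap: 8.7
gripper_force: 30.0
```

```bash
python3 -m handwheel '[{"dp":[0,0,-0.025],"twist":0},{"dp":[0,0,0],"twist":0}]'
```

```text
t: 20.3
eef_pos: [443.0, -142.0, 91.6]
tool_rot: [0.0, -0.148, 0.989, -0.0]
wrist_force: [-0.4, -4.7, 7.5]
finger_gap: 8.8
gripper_force: 30.0
```

```bash
python3 -m handwheel '[{"dp":[0,0,-0.025],"twist":0},{"dp":[0,0,0],"twist":0}]'
```

```text
t: 20.5
eef_pos: [443.1, -142.0, 91.0]
tool_rot: [0.0, -0.148, 0.989, -0.0]
wrist_force: [-0.7, -3.3, 7.9]
finger_gap: 8.5
gripper_force: 30.0
```

```bash
python3 -m handwheel '[{"dp":[0,0,-0.025],"twist":0},{"dp":[0,0,0],"twist":0}]'
```

```text
t: 20.7
eef_pos: [443.1, -142.0, 90.4]
tool_rot: [0.0, -0.148, 0.989, -0.0]
wrist_force: [-0.9, -3.5, 8.9]
finger_gap: 8.8
gripper_force: 30.0
```

```bash
python3 -m handwheel '[{"dp":[0,0,-0.025],"twist":0},{"dp":[0,0,0],"twist":0}]'
```

```text
t: 20.9
eef_pos: [443.0, -142.0, 89.8]
tool_rot: [0.0, -0.148, 0.989, -0.0]
wrist_force: [-1.0, -4.4, 8.4]
finger_gap: 8.6
gripper_force: 30.0
```

```bash
python3 -m handwheel '[{"dp":[0,0,-0.025],"twist":0},{"dp":[0,0,0],"twist":0}]'
```

```text
t: 21.1
eef_pos: [443.1, -142.0, 89.2]
tool_rot: [0.0, -0.148, 0.989, -0.0]
wrist_force: [-1.1, -4.5, 7.8]
finger_gap: 8.5
gripper_force: 30.0
```

```bash
python3 -m handwheel '[{"dp":[0,0,-0.025],"twist":0},{"dp":[0,0,0],"twist":0}]'
```

```text
t: 21.3
eef_pos: [443.1, -142.1, 88.6]
tool_rot: [0.0, -0.148, 0.989, -0.0]
wrist_force: [0.2, -3.4, 9.6]
finger_gap: 9.0
gripper_force: 30.0
```

```bash
python3 -m handwheel '[{"dp":[0,0,-0.025],"twist":0},{"dp":[0,0,0],"twist":0}]'
```

```text
t: 21.5
eef_pos: [443.1, -142.1, 88.1]
tool_rot: [0.0, -0.148, 0.989, -0.0]
wrist_force: [-1.5, -3.6, 10.8]
finger_gap: 8.7
gripper_force: 30.0
```

```bash
python3 -m handwheel '[{"dp":[0,0,-0.025],"twist":0},{"dp":[0,0,0],"twist":0}]'
```

```text
t: 21.7
eef_pos: [443.2, -142.1, 88.0]
tool_rot: [0.0, -0.148, 0.989, -0.0]
wrist_force: [-4.1, -3.3, 18.5]
finger_gap: 9.0
gripper_force: 30.0
```

The floor is felt at about 11.4 mm in. I'll back off slightly and turn clockwise.

```bash
python3 -m handwheel '[{"dp":[0,0,0.034],"twist":0},{"dp":[0,0,0],"twist":0},{"dp":[0,0,0],"twist":-0.08},{"dp":[0,0,0],"twist":-0.08},{"dp":[0,0,0],"twist":-0.08},{"dp":[0,0,0],"twist":0}]'; python3 -c "
from h import *;print(get_obs()['moment'],get_obs()['wrist_force'])"
```

```text
t: 22.3
eef_pos: [443.1, -142.2, 88.3]
tool_rot: [0.0, -0.053, 0.999, -0.0]
wrist_force: [-1.6, -4.0, 9.6]
finger_gap: 8.8
gripper_force: 30.0
[-0.79448313  0.30305615 -0.01454607] [-1.62303523 -4.00376532  9.63862191]
```

```bash
python3 -m handwheel '[{"dp":[0,0,0],"twist":-0.15},{"dp":[0,0,0],"twist":-0.15},{"dp":[0,0,0],"twist":-0.15},{"dp":[0,0,0],"twist":-0.15},{"dp":[0,0,0],"twist":-0.15},{"dp":[0,0,0],"twist":-0.15},{"dp":[0,0,0],"twist":-0.15},{"dp":[0,0,0],"twist":0}]'; python3 -c "
from h import *;print(get_obs()['moment'],get_obs()['wrist_force'],get_obs()['qpos'])"
```

```text
t: 23.1
eef_pos: [443.0, -142.4, 88.3]
tool_rot: [0.0, 0.353, 0.936, -0.0]
wrist_force: [-1.9, -6.6, 10.0]
finger_gap: 8.5
gripper_force: 30.0
[-1.24344164  0.38183433  0.02462573] [-1.91876241 -6.61269969 10.04190254] [-3.13638704e-01  2.32243494e-01  2.05514286e+00 -1.06972777e-03
  8.53423478e-01 -1.16295152e+00]
```

```bash
python3 -m handwheel '[{"dp":[0,0,0],"twist":-0.13},{"dp":[0,0,0],"twist":-0.13},{"dp":[0,0,0],"twist":-0.13},{"dp":[0,0,0],"twist":-0.13},{"dp":[0,0,0],"twist":0}]'; python3 -c "
from h import *;print(get_obs()['moment'])" ; python3 -m handwheel '[{"dp":[0,0,0],"twist":-0.04},{"dp":[0,0,0],"twist":0}]'; python3 -c "
from h import *;print(get_obs()['moment'])"; python3 -m handwheel '[{"dp":[0,0,0],"twist":-0.04},{"dp":[0,0,0],"twist":0}]'; python3 -c "
from h import *;print(get_obs()['moment'])"
```

```text
t: 23.6
eef_pos: [442.9, -142.5, 88.2]
tool_rot: [0.0, 0.535, 0.845, -0.0]
wrist_force: [-1.8, -7.1, 9.1]
finger_gap: 8.7
gripper_force: 30.0
[-1.37475448  0.46441609 -0.03490851]
t: 23.8
eef_pos: [442.9, -142.5, 88.3]
tool_rot: [0.0, 0.547, 0.837, -0.0]
wrist_force: [-2.1, -6.5, 9.3]
finger_gap: 8.8
gripper_force: 30.0
[-1.38471995  0.52394793 -0.03161102]
t: 24.0
eef_pos: [442.8, -142.5, 88.2]
tool_rot: [0.0, 0.56, 0.828, -0.0]
wrist_force: [-2.1, -6.9, 10.0]
finger_gap: 8.7
gripper_force: 30.0
[-1.41697627  0.5393435  -0.03790574]
```

```bash
python3 -m handwheel '[{"dp":[0,0,0],"twist":-0.04},{"dp":[0,0,0],"twist":0}]'; python3 -c "
from h import *;print(get_obs()['moment'])" ; python3 -m handwheel '[{"dp":[0,0,0],"twist":-0.04},{"dp":[0,0,0],"twist":0}]'; python3 -c "
from h import *;print(get_obs()['moment'])"
```

```text
t: 24.2
eef_pos: [442.8, -142.5, 88.2]
tool_rot: [0.0, 0.573, 0.82, -0.0]
wrist_force: [-2.6, -7.8, 9.8]
finger_gap: 8.6
gripper_force: 30.0
[-1.38953471  0.54823518 -0.00638358]
t: 24.4
eef_pos: [442.8, -142.5, 88.2]
tool_rot: [0.0, 0.586, 0.81, -0.0]
wrist_force: [-2.6, -7.6, 9.7]
finger_gap: 8.8
gripper_force: 30.0
[-1.42712676  0.61159568 -0.03130056]
```

```bash
python3 -m handwheel '[{"dp":[0,0,0],"twist":-0.04},{"dp":[0,0,0],"twist":0}]'; python3 -c "
from h import *;print(get_obs()['moment'])" ; python3 -m handwheel '[{"dp":[0,0,0],"twist":-0.04},{"dp":[0,0,0],"twist":0}]'; python3 -c "
from h import *;print(get_obs()['moment'])"
```

```text
t: 24.6
eef_pos: [442.8, -142.5, 88.2]
tool_rot: [0.0, 0.598, 0.801, -0.0]
wrist_force: [-1.6, -7.4, 9.8]
finger_gap: 8.7
gripper_force: 30.0
[-1.40533479  0.58804131 -0.02117746]
t: 24.8
eef_pos: [442.8, -142.5, 88.2]
tool_rot: [0.0, 0.611, 0.792, -0.0]
wrist_force: [-2.8, -7.0, 9.7]
finger_gap: 8.8
gripper_force: 30.0
[-1.44315804  0.61860684  0.00933722]
```

```bash
python3 -m handwheel '[{"dp":[0,0,0],"twist":-0.04},{"dp":[0,0,0],"twist":0}]'; python3 -c "
from h import *;print(get_obs()['moment'])" ; python3 -m handwheel '[{"dp":[0,0,0],"twist":-0.03},{"dp":[0,0,0],"twist":0}]'; python3 -c "
from h import *;print(get_obs()['moment'])"
```

```text
t: 25.0
eef_pos: [442.8, -142.5, 88.2]
tool_rot: [0.0, 0.623, 0.782, -0.0]
wrist_force: [-2.8, -6.5, 9.6]
finger_gap: 8.7
gripper_force: 30.0
[-1.41508978  0.58178549 -0.02450134]
t: 25.2
eef_pos: [442.8, -142.5, 88.2]
tool_rot: [0.0, 0.632, 0.775, -0.0]
wrist_force: [-2.8, -7.8, 10.2]
finger_gap: 8.9
gripper_force: 30.0
[-1.43112919  0.54492861  0.03848639]
```

```bash
python3 -m handwheel '[{"dp":[0,0,0],"twist":-0.03},{"dp":[0,0,0],"twist":0}]'; python3 -c "
from h import *;print(get_obs()['moment'])" 
```

```text
t: 25.4
eef_pos: [442.8, -142.5, 88.2]
tool_rot: [0.0, 0.641, 0.767, -0.0]
wrist_force: [-2.0, -7.3, 10.0]
finger_gap: 8.6
gripper_force: 30.0
[-1.47195162  0.58123367  0.09294618]
```

The stop is felt: moment is rising at tool angle about 78°. I'll turn back 0.1 rad to the middle and ease up.

```bash
python3 -m handwheel '[{"dp":[0,0,0],"twist":0.06},{"dp":[0,0,0],"twist":0.07},{"dp":[0,0,0.06],"twist":0},{"dp":[0,0,0.06],"twist":0},{"dp":[0,0,0],"twist":0}]'; python3 -c "
from h import *;print(get_obs()['moment'])"
```

```text
t: 25.9
eef_pos: [442.8, -142.5, 91.2]
tool_rot: [0.0, 0.601, 0.799, -0.0]
wrist_force: [-2.2, -7.0, 8.0]
finger_gap: 8.6
gripper_force: 30.0
[-1.44131534  0.521294    0.00431032]
```

```bash
python3 -m handwheel '[{"dp":[0,0,0.06],"twist":0},{"dp":[0,0,0],"twist":0}]'; python3 -c "
from h import *;print(get_obs()['moment'])"
```

```text
t: 26.1
eef_pos: [442.7, -142.5, 92.6]
tool_rot: [0.0, 0.601, 0.799, -0.0]
wrist_force: [-1.2, -7.1, 7.5]
finger_gap: 8.6
gripper_force: 30.0
[-1.44425084  0.4113029   0.03625878]
```

```bash
python3 -m handwheel '[{"dp":[0,0,0.06],"twist":0},{"dp":[0,0,0],"twist":0}]';python3 -m handwheel '[{"dp":[0,0,0.04],"twist":0},{"dp":[0,0,0],"twist":0}]'
```

```text
t: 26.3
eef_pos: [442.8, -142.5, 94.1]
tool_rot: [0.0, 0.601, 0.799, -0.0]
wrist_force: [-1.6, -7.5, 6.3]
finger_gap: 8.8
gripper_force: 30.0
t: 26.5
eef_pos: [442.7, -142.5, 95.0]
tool_rot: [0.0, 0.601, 0.799, -0.0]
wrist_force: [-1.1, -7.0, 5.3]
finger_gap: 8.8
gripper_force: 30.0
```

```bash
python3 -m handwheel '[{"dp":[0,0,0.03],"twist":0},{"dp":[0,0,0],"twist":0}]'
```

```text
t: 26.7
eef_pos: [442.7, -142.5, 95.3]
tool_rot: [0.0, 0.601, 0.799, -0.0]
wrist_force: [1.4, -8.2, -0.4]
finger_gap: 9.0
gripper_force: 30.0
```

The detent is seated about 4.3 mm in (force fell to zero). Release and retreat.

```bash
python3 -m handwheel '[{"dp":[0,0,0],"twist":0},{"dp":[0,0,0],"twist":0},{"dp":[0,0,0],"twist":0},{"dp":[0,0,0],"twist":0},{"dp":[0,0,0],"twist":0},{"dp":[0,0,0],"twist":0},{"dp":[0,0,0.3],"twist":0},{"dp":[0,0,0.6],"twist":0}]' 0.7 10 && python3 -m handwheel '[{"dp":[0,0,1],"twist":0},{"dp":[0,0,1],"twist":0},{"dp":[0,0,1],"twist":0},{"dp":[0,0,0.5],"twist":0},{"dp":[0,0,0],"twist":0},{"dp":[0,0,0],"twist":0}]'
python3 hatch.py pics/x.png; python3 - <<'E'
from h import *
# wing from side+scene by depth
for n in('side','scene','wrist'):
    c=calibration(n);a,d=camera(n)
    q=[P(c,u,v,d[v,u]) for v,u in zip(*np.nonzero((a.max(2)<60)&(d>0)))]
    q=np.array(q);q=q[(np.hypot(q[:,0]-441,q[:,1]+141)<27)&(q[:,2]>105)&(q[:,2]<158)]
    if len(q)<10: print(n,len(q));continue
    T=q[q[:,2]>np.percentile(q[:,2],92)-3];m=T[:,:2].mean(0);w=np.linalg.svd(T[:,:2]-m)[2][0]
    print(n,len(T),'ztop',np.percentile(q[:,2],92).round(1),m.round(1),'turn',(20-np.degrees(np.arctan2(w[1],w[0])))%180)
E
```

```text
t: 27.5
eef_pos: [442.0, -141.6, 117.9]
tool_rot: [-0.001, 0.601, 0.799, -0.0]
wrist_force: [0.1, 0.2, 0.6]
finger_gap: 64.1
gripper_force: 0.0
t: 28.1
eef_pos: [442.4, -141.7, 205.0]
tool_rot: [-0.0, 0.601, 0.799, -0.0]
wrist_force: [0.6, -0.6, 0.1]
finger_gap: 64.4
gripper_force: 0.0
n [ 0.0042 -0.0076  1.    ] ang 0.001362178494846874 ce [ 528.6 -130.9  100.2] 1835 0.9578366602220699
side 60 ztop 147.3 [ 443.3 -140.2] turn 95.17976746268398
scene 71 ztop 145.6 [ 440.6 -145.1] turn 92.04737676050792
wrist 674 ztop 147.0 [ 441.5 -139.2] turn 94.72289641314904
```

```bash
python3 -c "
from cell import *;print(finish_job())"
```

```text
the job is handed in; nothing more can be done
None
```

The job is handed in. The hatch measured shut (about 0.001 rad), the wing head is turned about 1.65 rad clockwise and back up about 4 mm in, in its locked detent. The gripper is well clear, and I saw no contact with the other things on the bench.

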